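# Set the board holder's sprung jaw to the straightedge and hold it open

## Task

Lay the straightedge flat on the bench with its working edge flush along the robot-side face of the board holder's bed and its end butted against the end stop, and let go of it. Then take the sliding jaw by its fin and pull it out against its spring until its clamping face is level with the straightedge's free end, and finish while holding the jaw still there, so that a board can be dropped in. The straightedge must stay in place, and everything else on the bench is left alone.

Things in the scene. Friction and masses are not known exactly. Their poses are not given: they have to be found in the camera images.
- board_holder: Spring-return circuit-board holder fixed to the bench. Dark steel bed 60 mm wide (its x) and 16 mm high, running along its y from y = -140 to +170 mm; origin on the bench under the bed's centre line, z up. The straight long side facing the robot is the vertical face x = -30 mm. On the bed a fixed grey jaw (y -70 to -40 mm, up to 44 mm high), a spring drum by y = -108 mm (40 mm high) and, farther along +y, the sliding jaw.
- jaw (a joint): travel of the sliding jaw in m, 0 = sprung home against its inner stop, grows to 0.075 as it is pulled along the holder's +y. A spring pulls it back: about 4.4 N at 0, plus 1.1 N per 10 mm; let go, it flies home.
- jaw_fin (a point): upright steel pull fin on the sliding jaw: 12 mm thick along the holder's y, 30 mm wide along x, straight sides. This point is the centre of its top, 71 mm above the bench; it moves with the jaw. The jaw's deck below lies 34 mm above the bench; a rubber lip, its top 43 mm above the bench, runs across the deck, its near side 33 mm from the fin towards the fixed jaw.
- jaw_pointer (a point): on the sliding jaw: foot of the upright clamping face (the jaw's end that looks at the fixed jaw), at the corner over the bed's robot-side face, 18 mm above the bench (holder x = -30 mm), marked by a small steel index strip. It is what is read against the straightedge. The fin's middle plane is 47 mm farther along the holder's +y.
- end_stop: fixed dark steel end stop clamped to the bed: a block 14 mm high and 12 mm thick that juts 44 mm from the bed's robot-side face, square to it; its bracket over the bed, with a thumbscrew, reaches 31 mm high. Same axes as the holder. Its place along the bed differs every time.
- stop_face (a point): point on the bench where the stop's flat face (looking along the holder's +y) meets the bed's robot-side face: the inside corner for the straightedge. Axes as the holder.
- straightedge: loose aluminium straightedge, about 0.18 kg: flat plate 50 mm wide (its x), 160 mm long (its y), 5 mm thick, with an upright grip rib. Origin under the plate's centre, z up. The working edge is the long edge x = +25 mm (the wide side of the rib, with graduation lines).
- rule_grip (a point): on the straightedge: centre of the grip rib, 27 mm above the plate's underside. The rib is 12 mm thick along the straightedge's x, 80 mm long along its y, its top 36 mm above the underside; its middle plane is 35 mm from the working edge.
- rule_butt (a point): underside corner of the straightedge at the working edge's y = -80 mm end: the end that goes against the stop.
- rule_free (a point): underside corner of the straightedge at the working edge's y = +80 mm end: the free end, the mark for the jaw. Axes as the straightedge.
- screwdriver: bystander: screwdriver lying flat; origin at its underside or grip axis. To be left alone.
- solder_spool: bystander: metal solder spool, 54 mm across, 40 mm high, standing; origin at its underside centre. To be left alone.
- tester: bystander: small black box, 85 x 60 x 35 mm; origin at its underside centre. To be left alone.
- jar: bystander: clear jar with lid, 54 mm across, 75 mm high; origin at its underside centre. To be left alone.
- circuit_board: bystander: populated circuit board on a foam pad, 75 x 110 mm, up to 32 mm high; origin at its underside centre. To be left alone.
- capacitor: bystander: black can capacitor standing on end, 25 mm across, 38 mm high; origin at its underside centre. To be left alone.
Not all that is in view belongs to the job. There is more than one size of the straightedge; the one meant has the size given above.

How it is judged:
On the way:
1. the straightedge lies flat, flush with the bed's face and butted on the stop, and is let go (x of rule_butt in the frame of board_holder between -0.033 and -0.0275 m and height (world z) of each of rule_butt, rule_free below 0.004 m and x of rule_free in the frame of board_holder between -0.033 and -0.0275 m and y of rule_butt in the frame of stop_face between -0.002 and 0.0035 m and contact force between the fingers and straightedge below 0.3 N), for 0.2 s.
At the end, for the whole second after the job is handed in: Straightedge flat, both working-edge corners within 3 mm of the bed face, its end within 3.5 mm of the stop, untouched by fingers and jaw; the jaw pointer within 4 mm of the straightedge's free end along its length, still, and held by the fingers with more than 3 N (all of step 1 and y of jaw_pointer in the frame of rule_free between -0.004 and 0.004 m and velocity of joint jaw between -0.01 and 0.01 m/s and contact force between the fingers and jaw above 3 N and contact force between jaw and straightedge below 0.3 N); the arm keeps its last pose, push and grip.
It fails at once if one of the other things on the bench is shifted by more than 15 mm (distance of any of screwdriver, solder_spool, tester, jar, circuit_board, capacitor from where it was at the start of the episode above 0.015 m).
It also fails if it takes over 61 s, if anything falls off the work surface, if the arm or the gripper's body presses on something with over 40 N, if the wrist force passes 120 N, or if a joint passes its speed limit or range.

## Robot

A 6-joint arm with a two-finger parallel gripper is mounted at the origin on the work surface. World frame = base frame: x ahead of the robot, y to its left, z up, the work surface at z = 0. Lengths are in m, angles in rad, forces in N, time in s.
With the tool pointing down it reaches from about 0.15 to 0.775 m from the base axis. Payload 6.1 kg.
Tool frame: the origin (TCP) lies at the very end of the fingers, on their centre line; the grasp point (between the pads) lies 19 mm behind it (arm.grip_point_offset is the distance from the TCP to the grasp point, in m); z points along the fingers, y is the line along which they close (so a half turn about z gives the same grasp; the last joint's range is limited). The gripper opens to 85 mm and grips with 20 to 120 N. Pads are 22 mm wide; open, the fingers measure 114 mm over their backs; the gripper's body (76 mm by 85 mm) begins 54 mm behind the grasp point. The pads swing forward as they close: fully open they stand 13 mm farther back than shut.
Start: joints at [-1.217, 0.126, -0.04, 1.405, 0, 1.571], TCP at [0.182, -0.492, 0.231] pointing down, gripper open.
Joint ranges: [-2.72, 2.72], [-0.95, 1.95], [-1.27, 1.35], [-1.78, 2.02], [-1.46, 1.47], [-3.14, 3.14]. Speed limits (rad/s): [2.39, 2.39, 3.01, 3.14, 3.14, 3.14].

## Interface

Orientations are given as a unit quaternion [w, x, y, z].
In Python, from cell import telemetry, viewer, job_done, arm gives the robot as it stands.
- The arm moves only by the tool send_rows, never from a script. Its argument "commands" is a list of rows, each a list of 7 numbers: the shift along the tool's x, y, z in m, then the turn, a rotation vector about the tool's x, y, z in rad, then the opening in per cent of the stroke, from 0 (shut) to 100 (fully open). A call has 1 to 5 rows; each row shifts and turns the commanded pose from where the row before left it, along the tool's axes as they then stand; what a row does not reach is not made up. A row lasts 1/8 s, in which the tool goes at most 62.5 mm and 10.7 degrees, less where a joint would pass 70% of its speed; a pose out of reach is approached as far as the arm can. A call is refused whole if a number of a shift passes 0.0625 or a number of a turn 0.188, either way. A call with a gripper value outside its range is refused whole. The fingers move at their own pace and stop on an object; the grip force is fixed at half the most. Time passes only in rows, so rows that do not move let the fingers close. It gives the time, the measured TCP pose, the force, the opening and the grip force at its end, in the units of the state.
- telemetry.state(): the state, without advancing time (a new reading comes with each control period).
- viewer.snapshot(name): name is "scene" or "top" or "wrist"; returns a dict with "image" (420x560x3 uint8, red, green, blue), "z_map" (420x560 float32, m along the optical axis (not along the pixel's ray), 0 where there is no reading), "fx", "fy", "cx", "cy" (pixels), "distortion" ([k1, k2, p1, p2, k3] as OpenCV has them; the pictures are not rectified), "origin" and "rotation" of the camera in the world; the wrist camera has in their place "mount" (4x4, takes a point from camera to tool coordinates, whose origin is the TCP and whose axes are the flange's). Camera axes: x right, y down, z forward; pixel columns grow to the right and rows downward; lengths in m; the calibration is good to about 2 mm. A picture is of the moment at which its call begins: read the wrist's pose just before it.
- job_done(): hands the job in; it is judged then, once.
Trained networks look in a picture, given as the dict that the camera call returned (one of the last four; its "shot" number tells which), for a name from the list of things; names that differ only in an ending like _2 or _b are one class to them, and where a whole thing is asked for, a point or a joint stands for the part that bears it (a point fixed in the world has none). Each returns a list of dicts, best first, with "confidence" (0 to 1); they miss things now and then, are a little off and sometimes report something else, mostly with a low value. They report only what shows in the picture. A call takes as long as a camera call. They do not tell look-alikes from the thing itself.
- viewer.look_for(picture, thing): "xy" ([column, row] in pixels, amid what is visible of it).
The state is a dict: "t": time; "qpos": joint angles; "qvel": joint speeds; "effort": joint torques, N m; "tool_pos": TCP position; "eef_rot": TCP orientation; "contact_force": force on the tool from outside, world axes, zero at the start; "moment": the same for the moment, N m; "width": opening from 0.0 (shut) to 1.0 (fully open); "grip_force": force on a finger pad.
Only numpy, scipy, OpenCV 4.12 (cv2) and the standard library are available. Lean on these libraries where they do the work, as an engineer would, in place of code of your own. Each camera call takes 0.05 s, during which the arm holds its last target. There are 200 camera calls.

## Working session

There is one attempt and no reset: what is moved stays moved. The work goes in short steps, Python scripts to look and compute and a tool call to move; the robot and the scene stay as the last step left them, time stands still between calls to the robot, and variables do not carry over. Pictures are saved under pics/ and viewed, at most 10 in all, crops included, and the job is handed in when it is done.

Besides the shell and the picture viewer there is one more tool, called in YAML: its name, and indented under it one key for each argument. send_rows: Moves the arm, as the interface text tells. Its arguments: {"type":"object","properties":{"commands":{"type":"array"}},"required":["commands"]}

```bash
ls; mkdir -p pics; cat > h.py <<'E'
import numpy as np, cv2
from cell import telemetry, viewer, arm
from scipy.spatial.transform import Rotation as R
def cloud(p):
    H,W=p["z_map"].shape
    K=np.array([[p["fx"],0,p["cx"]],[0,p["fy"],p["cy"]],[0,0,1.]])
    u,v=np.meshgrid(np.arange(W),np.arange(H))
    n=cv2.undistortPoints(np.stack([u,v],-1).reshape(-1,1,2).astype(np.float32),K,np.array(p["distortion"],float)).reshape(H,W,2)
    z=p["z_map"][...,None]
    c=np.concatenate([n*z,z],-1)
    if "mount" in p:
        M=np.array(p["mount"]); s=p["st"]
        c=c@M[:3,:3].T+M[:3,3]
        q=s["eef_rot"]; r=R.from_quat([q[1],q[2],q[3],q[0]]).as_matrix()
        w=c@r.T+np.array(s["tool_pos"])
    else: w=c@np.array(p["rotation"]).T+np.array(p["origin"])
    w[p["z_map"]==0]=np.nan
    return w
def snap(n):
    s=telemetry.state(); p=viewer.snapshot(n); p["st"]=s; return p
def save(p,f,crop=None,scale=1):
    im=p["image"][...,::-1]
    if crop: im=im[crop[1]:crop[3],crop[0]:crop[2]]
    cv2.imwrite("pics/"+f,cv2.resize(im,None,fx=scale,fy=scale,interpolation=cv2.INTER_CUBIC))
E
python3 - <<'E'
from h import *
s=telemetry.state(); print(s)
for n in("top","scene"):
    p=snap(n); save(p,n+".png",scale=1.4); w=cloud(p)
    np.savez(n+".npz",w=w,im=p["image"])
    print(n,p.get("origin"),p["fx"])
    for t in["board_holder","jaw_fin","jaw_pointer","end_stop","stop_face","straightedge","rule_grip","rule_butt","rule_free","screwdriver","solder_spool","tester","jar","circuit_board","capacitor"]:
        for d in viewer.look_for(p,t)[:3]:
            x,y=d["xy"]; print(t,round(d["confidence"],2),np.round(d["xy"]),np.round(w[int(y),int(x)],3))
E
```

```text
pics
{'t': 0.0, 'qpos': array([-1.21701875e+00,  1.26383633e-01, -4.06289347e-02,  1.40540087e+00,
       -1.56524860e-05,  1.57079688e+00]), 'qvel': array([ 0.00040048, -0.00143366,  0.00023761,  0.00117265, -0.00111539,
       -0.00047563]), 'effort': array([ 1.18512613e-03, -4.35906279e+01,  3.52931750e+01,  1.69799180e-02,
        7.13423424e-05, -2.88903288e-05]), 'tool_pos': array([ 0.18173409, -0.49209713,  0.23051699]), 'eef_rot': array([-7.94559313e-04,  9.84395655e-01,  1.75967443e-01, -1.49983644e-04]), 'contact_force': array([ 1.04941363,  0.24763033, -1.3104734 ]), 'moment': array([ 0.02350531, -0.05643275,  0.00322886]), 'grip_force': 0.0, 'width': 1.000715176957376}Traceback (most recent call last):
  File "<stdin>", line 4, in <module>
  File "h.py", line 16, in cloud
    else: w=c@np.array(p["rotation"]).T+np.array(p["origin"])
            ~^~~~~~~~~~~~~~~~~~~~~~~~~~
ValueError: matmul: Input operand 1 has a mismatch in its core dimension 0, with gufunc signature (n?,k),(k,m?)->(n?,m?) (size 4 is different from 3)
```

Rotation is a quaternion.

```bash
sed -i 's/else: w=.*/else:\n        q=p["rotation"]; w=c@R.from_quat([q[1],q[2],q[3],q[0]]).as_matrix().T+np.array(p["origin"])/' h.py
python3 - <<'E'
from h import *
for n in("top","scene"):
    p=snap(n); save(p,n+".png",scale=1.4); w=cloud(p)
    np.savez(n+".npz",w=w,im=p["image"])
    print(n,p.get("origin"),p["fx"])
    for t in["board_holder","jaw_fin","jaw_pointer","end_stop","stop_face","straightedge","rule_grip","rule_butt","rule_free","screwdriver","solder_spool","tester","jar","circuit_board","capacitor"]:
        for d in viewer.look_for(p,t)[:3]:
            x,y=d["xy"]; print(t,round(d["confidence"],2),np.round(d["xy"]),np.round(w[int(y),int(x)],3))
E
```

```text
top [ 0.36961969 -0.05916296  1.53110584] 518.3306859612147
board_holder 0.7 [248. 196.] [0.539 0.058 0.035]
jaw_fin 0.82 [237. 197.] [0.534 0.087 0.035]
jaw_fin 0.19 [250. 195.] [0.541 0.053 0.022]
jaw_pointer 0.74 [236. 198.] [0.531 0.09  0.033]
jaw_pointer 0.39 [286. 198.] [ 0.533 -0.052  0.022]
jaw_pointer 0.29 [376. 200.] [ 0.52  -0.314  0.033]
end_stop 0.63 [287. 202.] [ 0.521 -0.058  0.017]
end_stop 0.35 [246. 197.] [0.534 0.064 0.03 ]
straightedge 0.81 [376. 278.] [ 0.294 -0.312  0.012]
straightedge 0.64 [463. 266.] [ 0.319 -0.568  0.005]
straightedge 0.55 [378. 200.] [ 0.517 -0.32   0.033]
rule_grip 0.93 [376. 282.] [ 0.282 -0.313  0.003]
rule_grip 0.68 [464. 266.] [ 0.319 -0.569  0.01 ]
rule_grip 0.66 [373. 195.] [ 0.537 -0.31   0.009]
rule_butt 0.89 [460. 262.] [ 0.331 -0.562  0.006]
rule_butt 0.85 [372. 197.] [ 0.526 -0.303  0.032]
rule_butt 0.84 [374. 278.] [ 0.294 -0.304  0.007]
rule_free 0.74 [375. 197.] [ 0.531 -0.315  0.008]
rule_free 0.58 [461. 259.] [ 0.34  -0.566  0.006]
rule_free 0.57 [371. 280.] [ 0.287 -0.291  0.049]
screwdriver 0.57 [176. 246.] [0.396 0.266 0.
[... 896 characters left out ...]
[ 0.524 -0.31   0.016]
rule_grip 0.73 [180. 196.] [ 0.303 -0.303  0.005]
rule_butt 0.96 [189. 250.] [ 0.529 -0.309  0.008]
rule_butt 0.77 [ 98. 218.] [ 0.334 -0.557  0.007]
rule_butt 0.7 [323. 221.] [0.55  0.087 0.035]
rule_free 0.84 [ 96. 217.] [ 0.326 -0.559  0.008]
rule_free 0.74 [179. 195.] [ 0.296 -0.305  0.004]
rule_free 0.62 [184. 252.] [ 0.527 -0.321  0.001]
screwdriver 0.53 [361. 184.] [0.416 0.26  0.025]
solder_spool 0.86 [411. 252.] [0.724 0.286 0.036]
tester 0.68 [291. 285.] [ 0.741 -0.069  0.033]
jar 0.63 [323. 219.] [0.538 0.091 0.035]
jar 0.62 [222. 290.] [ 0.731 -0.246  0.062]
circuit_board 0.59 [420. 191.] [0.503 0.419 0.035]
capacitor 0.56 [235. 202.] [ 0.408 -0.144  0.038]
```

View pics/top.png

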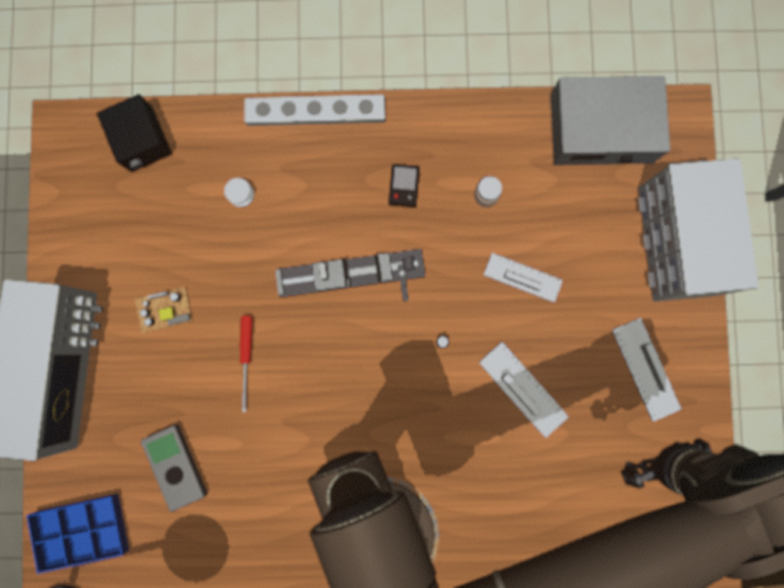

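View pics/scene.png

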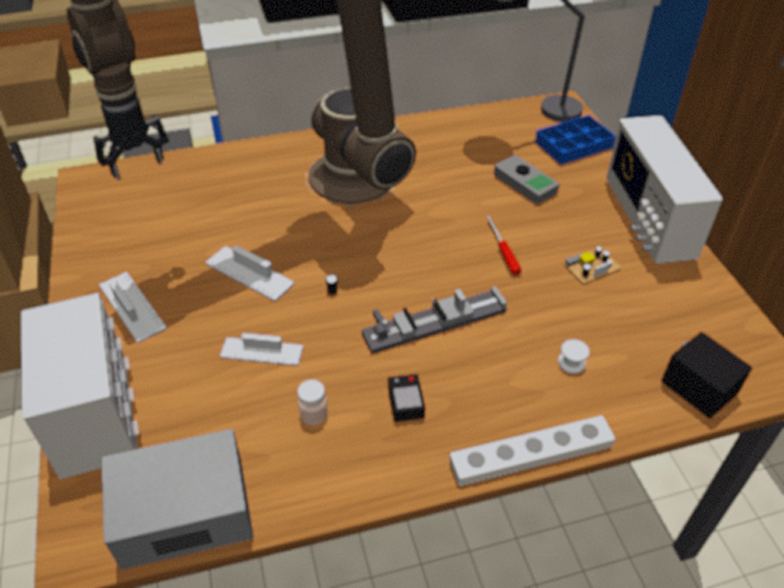

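Candidates in the top view (native px): A small plate (374,198), B plate (374,278), C plate (463,264). I'll measure each one.

```bash
python3 - <<'E'
from h import *
p=snap("top"); im=p["image"]; 
K=np.array([[p["fx"],0,p["cx"]],[0,p["fy"],p["cy"]],[0,0,1.]])
q=p["rotation"]; Rm=R.from_quat([q[1],q[2],q[3],q[0]]).as_matrix(); o=np.array(p["origin"])
def plane(px,z):
    n=cv2.undistortPoints(np.array(px,np.float32).reshape(-1,1,2),K,np.array(p["distortion"],float)).reshape(-1,2)
    d=np.c_[n,np.ones(len(n))]@Rm.T; return o+d*((z-o[2])/d[:,2])[:,None]
hsv=cv2.cvtColor(im,cv2.COLOR_RGB2HSV)
m=((hsv[...,1]<70)&(hsv[...,2]>70)).astype(np.uint8)
m=cv2.morphologyEx(m,cv2.MORPH_CLOSE,np.ones((3,3)))
n,l,st,c=cv2.connectedComponentsWithStats(m)
for i in range(1,n):
    if 200<st[i,4]<6000:
        v,u=np.nonzero(l==i); w=plane(np.c_[u,v],0.005)
        r=cv2.minAreaRect((w[:,:2]*1000).astype(np.float32)); print(np.round(c[i]),st[i,4],np.round(r[0]),np.round(r[1]),round(r[2],1))
w=cloud(p)
for name,(x0,y0,x1,y1) in dict(A=(340,175,410,220),B=(335,235,415,320),C=(430,220,495,305)).items():
    W=w[y0:y1,x0:x1].reshape(-1,3); W=W[(W[:,2]>.024)&(W[:,2]<.06)]
    r=cv2.minAreaRect((W[:,:2]*1000).astype(np.float32)); print(name,len(W),np.round(np.nanpercentile(W[:,2],[50,95]),3),[np.round(a) for a in r])
print(np.round(w[300,300],3))
save(p,"topcrop.png",(180,165,320,225),5)
E
```

```text
[224.  78.] 1980 [902. 125.] [305.  62.] 90.0
[289. 127.] 316 [736. -67.] [51. 73.] 88.6
[170. 137.] 348 [723. 289.] [60. 62.] 90.0
[349. 135.] 296 [ 716. -246.] [51. 61.] 43.8
[250. 195.] 2116 [529.  52.] [100. 312.] 4.0
[373. 198.] 968 [ 526. -314.] [163.  53.] 67.4
[462. 264.] 1666 [ 326. -567.] [210.  70.] 21.8
[374. 278.] 1677 [ 291. -306.] [211.  69.] 40.2
[124. 337.] 1123 [143. 429.] [162.  79.] 23.0
[253. 375.] 208 [11. 47.] [ 54. 133.] 19.2
A 129 [0.036 0.041] [array([ 516., -310.]), array([80., 13.]), np.float64(66.0)]
B 219 [0.047 0.052] [array([ 282., -296.]), array([103.,  17.]), np.float64(42.0)]
C 290 [0.045 0.051] [array([ 332., -579.]), array([106.,  19.]), np.float64(22.0)]
[ 0.231 -0.089 -0.   ]
```

View pics/topcrop.png

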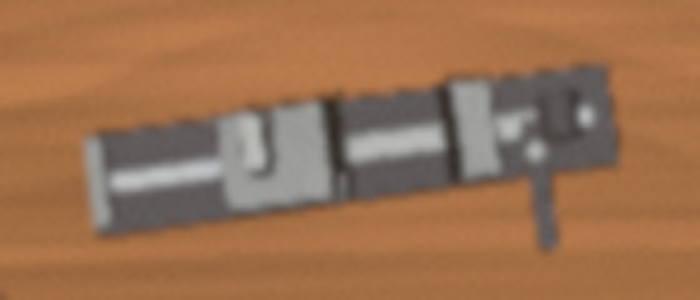

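A (374,198) measures 163×53 mm with an 80×13 mm rib at z=36, so it is the one meant; B and C are about 210×70. In the crop, the stop juts out at native px (289,213), the fin is at (231,193) and the clamping face is near (247,195). Next is a move helper, then going above A.

```bash
cat >> h.py <<'E'
def plan(tx,ty,tz,adeg,n,s=None):
    """rows to TCP target, tool down, tool x at heading adeg (world)"""
    s=s or telemetry.state(); q=s["eef_rot"]; r=R.from_quat([q[1],q[2],q[3],q[0]]); p=np.array(s["tool_pos"])
    t=np.radians(adeg); T=R.from_matrix(np.array([[np.cos(t),np.sin(t),0],[np.sin(t),-np.cos(t),0],[0,0,-1.]]))
    d=(r.inv()*T).as_rotvec()
    st=(np.array([tx,ty,tz])-p)/n
    for i in range(n):
        print(np.round(np.r_[r.inv().apply(st),d/n],4).tolist()); r=r*R.from_rotvec(d/n)
def where():
    s=telemetry.state(); q=s["eef_rot"]; m=R.from_quat([q[1],q[2],q[3],q[0]]).as_matrix()
    print("t",round(s["t"],2),"p",np.round(s["tool_pos"],4),"a",np.round(np.degrees(np.arctan2(m[1,0],m[0,0])),2),"F",np.round(s["contact_force"],1),"w",round(s["width"],3),"g",round(s["grip_force"],1),"q",np.round(s["qpos"],2)); return s
E
python3 - <<'E'
from h import *
plan(.48,-.30,.26,67,7)
p=snap("wrist"); print(np.round(p["mount"],3),p["fx"])
E
```

```text
[0.0495, -0.011, -0.0041, 0.0, 0.0, -0.1165]
[0.0504, -0.0052, -0.0041, 0.0, 0.0, -0.1165]
[0.0507, 0.0007, -0.0041, 0.0, 0.0, -0.1165]
[0.0503, 0.0066, -0.0041, 0.0, 0.0, -0.1165]
[0.0492, 0.0124, -0.0041, 0.0, 0.0, -0.1165]
[0.0474, 0.018, -0.0041, 0.0, 0.0, -0.1165]
[0.045, 0.0234, -0.0041, 0.0, 0.0, -0.1165]
[[ 0.    -0.962 -0.273  0.07 ]
 [ 1.     0.    -0.001 -0.001]
 [ 0.001 -0.273  0.962 -0.142]
 [ 0.     0.     0.     1.   ]] 306.6828080890627
```

send_rows:
  commands:
    - [0.0495,-0.011,-0.004,0,0,-0.1165,100]
    - [0.0504,-0.005,-0.004,0,0,-0.1165,100]
    - [0.0507,0.0007,-0.004,0,0,-0.1165,100]
    - [0.0503,0.0066,-0.004,0,0,-0.1165,100]
    - [0.049,0.0124,-0.004,0,0,-0.1165,100]

```text
t: 2.38
tool_pos: [0.3962, -0.3543, 0.2515]
eef_rot: [0.0, 0.892, 0.453, 0.0]
contact_force: [0.3, -0.4, 0.5]
width: 1.001
grip_force: 0.0
```

send_rows:
  commands:
    - [0.0474,0.018,-0.004,0,0,-0.1165,100]
    - [0.045,0.0234,-0.004,0,0,-0.1165,100]
    - [0,0,0,0,0,0,100]

```text
t: 2.75
tool_pos: [0.4826, -0.2985, 0.2589]
eef_rot: [-0.0, 0.833, 0.554, 0.0]
contact_force: [-0.4, -0.6, -0.3]
width: 1.0
grip_force: 0.0
```

```bash
python3 - <<'E'
from h import *
where(); p=snap("wrist"); save(p,"w1.png",scale=1.4); w=cloud(p); np.save("w1.npy",w)
W=w.reshape(-1,3)
for lo,hi in((.028,.045),(.0025,.009)):
    m=(W[:,2]>lo)&(W[:,2]<hi)&(W[:,0]>.40)&(W[:,0]<.63)&(W[:,1]<-.2)&(W[:,1]>-.42)
    r=cv2.minAreaRect((W[m,:2]*1000).astype(np.float32)); print(m.sum(),np.median(W[m,2]),[np.round(a,1) for a in r])
for t in["straightedge","rule_grip","rule_butt","rule_free"]:
    for d in viewer.look_for(p,t)[:2]:
        x,y=d["xy"]; print(t,round(d["confidence"],2),np.round(d["xy"]),np.round(w[int(y),int(x)],3))
E
```

```text
t 2.75 p [ 0.4826 -0.2985  0.2589] a 67.28 F [-0.4 -0.6 -0.3] w 1.0 g 0.0 q [-0.55  0.21  0.12  1.48  0.    1.41]
676 0.03574517789316706 [array([ 519.8, -310.7]), array([79.4, 12.3]), np.float64(67.5)]
3825 0.004826218574386365 [array([ 499.6, -308.2]), array([164.6, 137.9]), np.float64(78.7)]
straightedge 0.79 [155. 220.] [ 0.304 -0.293  0.005]
straightedge 0.76 [314. 170.] [ 0.527 -0.305  0.035]
rule_grip 0.94 [283. 334.] [ 0.396 -0.53   0.008]
rule_grip 0.91 [154. 216.] [ 0.31  -0.286  0.015]
rule_butt 0.96 [284. 334.] [ 0.397 -0.529  0.007]
rule_butt 0.71 [159. 222.] [ 0.309 -0.297  0.008]
rule_free 0.88 [157. 219.] [ 0.308 -0.292  0.007]
rule_free 0.69 [315. 166.] [ 0.53  -0.302  0.035]
```

View pics/w1.png

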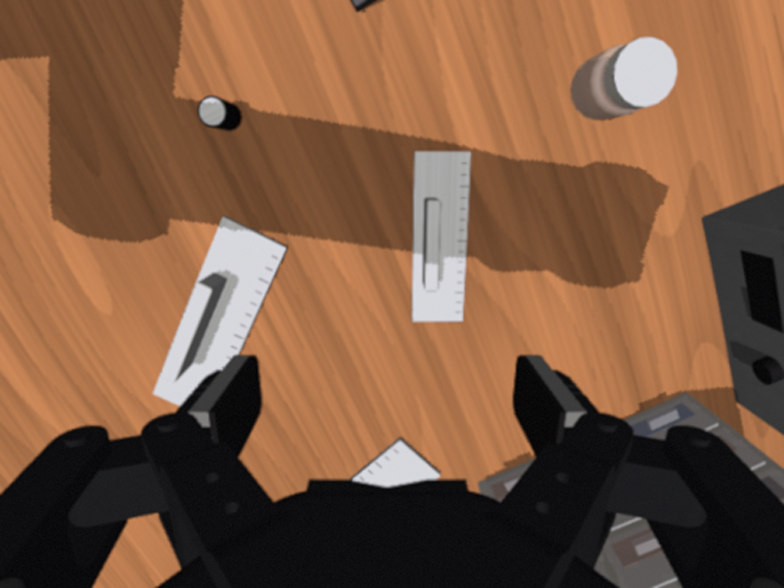

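A lies clear at (442,236) in the view, with its graduations on the side away from the robot. B is at (220,310). The rib axis measures (0.520,-0.311), heading 67.5°.

```bash
python3 -c "
from h import *
plan(.5198,-.3107,.010,67.5,5)"
```

```text
[0.0014, 0.0082, 0.0499, -0.0, 0.0, -0.0021]
[0.0014, 0.0082, 0.0499, -0.0, 0.0, -0.0021]
[0.0014, 0.0082, 0.0499, -0.0, 0.0, -0.0021]
[0.0013, 0.0082, 0.0499, -0.0, 0.0, -0.0021]
[0.0013, 0.0082, 0.0499, -0.0, 0.0, -0.0021]
```

send_rows:
  commands:
    - [0.0034,0.0205,0.045,0,0,-0.005,100]
    - [0.0034,0.0205,0.055,0,0,-0.005,100]
    - [0,0,0.06,0,0,0,100]
    - [0,0,0.06,0,0,0,100]
    - [0,0,0.029,0,0,0,60]

```text
t: 3.62
tool_pos: [0.5175, -0.3098, 0.0067]
eef_rot: [-0.002, 0.832, 0.555, -0.001]
contact_force: [-0.5, 0.1, -0.3]
width: 0.813
grip_force: 0.0
```

send_rows:
  commands:
    - [0,0,0,0,0,0,30]
    - [0,0,0,0,0,0,0]
    - [0,0,0,0,0,0,0]
    - [0,0,0,0,0,0,0]
    - [0,0,0,0,0,0,0]

```text
t: 4.25
tool_pos: [0.5217, -0.311, 0.0128]
eef_rot: [0.002, 0.831, 0.556, 0.001]
contact_force: [-0.9, -0.7, 6.8]
width: 0.131
grip_force: 60.3
```

```bash
python3 -c "
from h import *
where()"
```

```text
t 4.25 p [ 0.5217 -0.311   0.0128] a 67.56 F [-0.9 -0.7  6.8] w 0.131 g 60.3 q [-0.54  0.36 -0.23  0.98 -0.    1.43]
```

```bash
python3 -c "
from h import *
s=where(); s=dict(s); s['tool_pos']=s['tool_pos']+np.array([0,0,.08])
plan(.42,-.03,.22,97.7,6,s)"
```

```text
t 4.25 p [ 0.5217 -0.311   0.0128] a 67.56 F [-0.9 -0.7  6.8] w 0.131 g 60.3 q [-0.54  0.36 -0.23  0.98 -0.    1.43]
[0.0368, -0.0335, -0.0214, 0.0006, 0.0004, -0.0877]
[0.0396, -0.0301, -0.0213, 0.0006, 0.0004, -0.0877]
[0.0421, -0.0266, -0.0213, 0.0006, 0.0004, -0.0877]
[0.0443, -0.0228, -0.0213, 0.0006, 0.0004, -0.0877]
[0.0461, -0.0188, -0.0213, 0.0006, 0.0004, -0.0877]
[0.0476, -0.0147, -0.0212, 0.0006, 0.0004, -0.0877]
```

send_rows:
  commands:
    - [0,0,-0.02,0,0,0,0]
    - [0,0,-0.03,0,0,0,0]
    - [0,0,-0.03,0,0,0,0]

```text
t: 4.62
tool_pos: [0.5205, -0.3099, 0.0916]
eef_rot: [0.0, 0.831, 0.556, 0.0]
contact_force: [-0.3, -1.1, -2.4]
width: 0.126
grip_force: 59.1
```

send_rows:
  commands:
    - [0.037,-0.0335,-0.021,0,0,-0.0877,0]
    - [0.0396,-0.03,-0.021,0,0,-0.0877,0]
    - [0.042,-0.0266,-0.021,0,0,-0.0877,0]
    - [0.0443,-0.0228,-0.021,0,0,-0.0877,0]
    - [0.046,-0.0188,-0.021,0,0,-0.0877,0]

```text
t: 5.25
tool_pos: [0.4354, -0.0746, 0.1967]
eef_rot: [0.001, 0.689, 0.724, 0.001]
contact_force: [1.2, 0.1, -2.5]
width: 0.126
grip_force: 59.3
```

send_rows:
  commands:
    - [0.0476,-0.0147,-0.021,0,0,-0.0877,0]
    - [0,0,0,0,0,0,0]
    - [0,0,0,0,0,0,0]

```text
t: 5.62
tool_pos: [0.4193, -0.029, 0.2167]
eef_rot: [0.001, 0.658, 0.753, 0.0]
contact_force: [0.7, -0.3, -2.2]
width: 0.129
grip_force: 59.4
```

```bash
python3 - <<'E'
from h import *
where(); p=snap("wrist"); save(p,"w2.png",scale=1.4); w=cloud(p); np.savez("w2.npz",w=w,im=p["image"],p=np.array([p],dtype=object))
for t in["board_holder","jaw_fin","jaw_pointer","end_stop","rule_grip","rule_butt","rule_free"]:
    for d in viewer.look_for(p,t)[:2]:
        x,y=d["xy"]; print(t,round(d["confidence"],2),np.round(d["xy"]),np.round(w[int(y),int(x)],3))
E
```

```text
t 5.62 p [ 0.4193 -0.029   0.2167] a 97.74 F [ 0.7 -0.3 -2.2] w 0.129 g 59.4 q [-0.07 -0.07 -0.28  1.37 -0.    1.37]
board_holder 0.95 [400. 116.] [0.533 0.06  0.042]
board_holder 0.22 [513. 245.] [ 0.709 -0.062  0.035]
jaw_fin 0.58 [410.  86.] [0.539 0.091 0.034]
jaw_pointer 0.58 [411.  88.] [0.542 0.091 0.033]
end_stop 0.96 [363. 223.] [ 0.527 -0.063  0.02 ]
rule_grip 0.92 [290. 189.] [0.42  0.009 0.219]
rule_grip 0.61 [514. 245.] [ 0.71  -0.062  0.035]
rule_butt 0.7 [163. 340.] [ 0.292 -0.275  0.006]
rule_butt 0.68 [292. 186.] [0.422 0.009 0.208]
rule_free 0.72 [163. 340.] [ 0.293 -0.275  0.006]
rule_free 0.64 [292. 185.] [0.422 0.009 0.208]
```

View pics/w2.png

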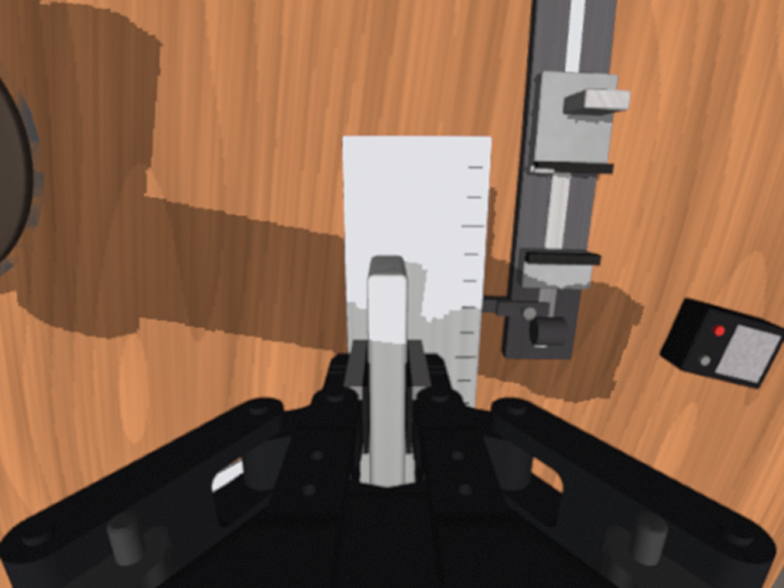

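The view shows the plate held square, free end at y≈137 with its right edge running (490,137)→(475,400). The bed's robot-side face is around (530,80)→(503,355), the stop bar at (505,305), the fin at (605,100) and the jaw face at about (535,168). Next I fit these lines.

```bash
cat > fit.py <<'E'
from h import *
def line(P):  # fit x = a + b*y robust
    for _ in range(6):
        b,a=np.polyfit(P[:,1],P[:,0],1); r=P[:,0]-a-b*P[:,1]; P=P[abs(r)<max(2*np.std(r),.0008)]
    return a,b,np.std(r),len(P)
def face(w):
    F=[]
    H,W_,_=w.shape; W=w.reshape(-1,3)
    m=(W[:,2]>.012)&(W[:,2]<.020)&(W[:,0]>.44)&(W[:,0]<.62)&(W[:,1]>-.12)&(W[:,1]<.25)
    P=W[m]; ys=np.arange(-.12,.25,.004)
    for y in ys:
        q=P[(P[:,1]>=y)&(P[:,1]<y+.004)]
        if len(q)>3: F.append([q[:,0].min(),q[np.argmin(q[:,0]),1],len(q)])
    return np.array(F)
E
python3 - <<'E'
from fit import *
w=np.load("w2.npz")["w"]
F=face(w); print(np.round(F,4).tolist())
print(line(F[:,:2]))
# straightedge in tool frame
s=telemetry.state(); q=s["eef_rot"]; Rm=R.from_quat([q[1],q[2],q[3],q[0]])
W=Rm.inv().apply(w.reshape(-1,3)-s["tool_pos"])
m=(W[:,2]>-.006)&(W[:,2]<.016)&(abs(W[:,1])<.06)&(W[:,0]>.0)&(W[:,0]<.12)
P=W[m]; print("plate",m.sum(),np.median(P[:,2]))
for x in np.arange(.03,.1,.006):
    r=P[(P[:,0]>=x)&(P[:,0]<x+.006)]
    if len(r): print(round(x,3),len(r),np.round([r[:,1].min(),r[:,1].max(),np.median(r[:,2])],4))
for y in np.arange(-.02,.045,.006):
    r=P[(P[:,1]>=y)&(P[:,1]<y+.006)]
    if len(r): print("xmax",round(y,3),np.round(r[:,0].max(),4))
E
```

```text
[[0.5339, -0.1047, 20.0], [0.5333, -0.1011, 104.0], [0.5325, -0.0962, 147.0], [0.5321, -0.0923, 150.0], [0.532, -0.0902, 119.0], [0.5312, -0.0844, 73.0], [0.531, -0.0833, 72.0], [0.5303, -0.0762, 73.0], [0.5301, -0.073, 69.0], [0.5295, -0.0715, 77.0], [0.5045, -0.0644, 73.0], [0.505, -0.0605, 107.0], [0.5046, -0.0572, 118.0], [0.5043, -0.0559, 135.0], [0.5272, -0.049, 163.0], [0.5269, -0.0447, 163.0], [0.5261, -0.0412, 156.0], [0.5254, -0.0396, 83.0], [0.5253, -0.0335, 17.0], [0.5245, -0.028, 13.0], [0.5242, -0.0248, 14.0], [0.524, -0.0237, 12.0], [0.5236, -0.0186, 13.0], [0.523, -0.0124, 15.0], [0.5227, -0.0119, 15.0], [0.5221, -0.0048, 81.0], [0.5214, -0.0015, 169.0], [0.5207, 0.0029, 183.0], [0.5207, 0.0076, 184.0], [0.5203, 0.0088, 181.0], [0.5198, 0.0156, 188.0], [0.5193, 0.0199, 185.0], [0.5191, 0.0234, 189.0], [0.5183, 0.0278, 189.0], [0.5181, 0.031, 192.0], [0.5175, 0.0342, 194.0], [0.5174, 0.0397, 194.0], [0.5164, 0.044, 197.0], [0.5163, 0.0451, 195.0], [0.516, 0.0504, 198.0], [0.5155, 0.0547, 125.0], [0.5148, 0.0599, 33.0], [0.5134, 0.063, 14.0], [0.5127, 0.0671, 17.0], [0.
[... 645 characters left out ...]
0], [0.526, 0.1765, 102.0], [0.5487, 0.1805, 20.0]]
(np.float64(0.5213878064207507), np.float64(-0.11733064119992379), np.float64(0.00027348317910088206), 66)
plate 13440 0.007082986197577646
0.03 819 [-0.0146  0.035   0.0071]
0.036 1119 [-0.0143  0.0353  0.007 ]
0.042 1192 [-0.0143  0.0352  0.007 ]
0.048 1215 [-0.0146  0.0352  0.007 ]
0.054 1303 [-0.0144  0.0352  0.0071]
0.06 1285 [-0.0147  0.0351  0.0071]
0.066 1340 [-0.0147  0.0353  0.0071]
0.072 1410 [-0.0145  0.0353  0.0071]
0.078 528 [-0.0144  0.0352  0.0071]
xmax -0.02 0.0802
xmax -0.014 0.0802
xmax -0.008 0.0802
xmax -0.002 0.0802
xmax 0.004 0.0803
xmax 0.01 0.0803
xmax 0.016 0.0803
xmax 0.022 0.0799
xmax 0.028 0.0799
xmax 0.034 0.08
```

```bash
cat >> fit.py <<'E'
a0,b0=0.52139,-0.11733
th=np.arctan(-b0); e=np.array([-np.sin(th),np.cos(th)]); n=np.array([np.cos(th),np.sin(th)])
o0=np.array([a0,0.])   # on the face
def uv(W): d=W[:,:2]-o0; return d@e, d@n   # along bed, off face (neg = robot side)
E
python3 - <<'E'
from fit import *
w=np.load("w2.npz")["w"]; W=w.reshape(-1,3); W=W[np.isfinite(W).all(1)]
u,v=uv(W); z=W[:,2]; print("heading",90+np.degrees(th))
m=(z>.010)&(z<.018)&(v<-.006)&(v>-.05)&(u>-.1)&(u<.0)
print("bar u",np.round(np.percentile(u[m],[0,1,5,50,95,99,100]),4),"z",np.median(z[m]),"vmin",v[m].min())
for vv in (-.025,-.02,-.015,-.01): 
    k=m&(abs(v-vv)<.0025); print(vv,k.sum(), np.round([u[k].min(),u[k].max()],4) if k.any() else "")
m=(z>.012)&(z<.02)&(v>.002)&(v<.055); print("bed u",u[m].min(),u[m].max(), "bed centre from ends",(u[m].min()+u[m].max())/2-.015)
m=(z>.066)&(z<.076)&(v>.0)&(v<.06)&(u>0)&(u<.2); print("fin",m.sum(),np.round([u[m].min(),u[m].max(),v[m].min(),v[m].max(),z[m].max()],4))
m=(z>.030)&(z<.038)&(v>.0)&(v<.06)&(u>.02)&(u<.2); print("deck",np.round(np.percentile(u[m],[0,1,99,100]),4))
m=(z>.040)&(z<.046)&(v>.0)&(v<.06)&(u>.02)&(u<.2); print("lip",np.round(np.percentile(u[m],[0,1,99,100]),4))
E
```

```text
heading 96.69191801843895
bar u [-0.0647 -0.0646 -0.0642 -0.0582 -0.0534 -0.0532 -0.0531] z 0.013769135081229358 vmin -0.02424614164717503
-0.025 13 [-0.0645 -0.0536]
-0.02 43 [-0.0647 -0.0531]
-0.015 45 [-0.0646 -0.0535]
-0.01 18 [-0.0642 -0.0532]
bed u -0.10836080388804832 0.1762354773096347 bed centre from ends 0.018937336710793194
fin 476 [0.0924 0.1049 0.0187 0.0493 0.0729]
deck [0.0521 0.0603 0.121  0.1219]
lip [0.0515 0.0516 0.1009 0.104 ]
```

The fits agree with the given sizes: stop face at u=-0.053 with a 12 mm bar, fin 12.5×30.6 mm at 71 mm, pointer u=0.0517. Next is a hover over the slot, 4 mm clear on both sides.

```bash
cat >> fit.py <<'E'
def XY(u,v): return o0+e*u+n*v
def go(u,v,z,N,a=96.69,s=None): x,y=XY(u,v); print("target",x,y,z); plan(x,y,z,a,N,s)
E
python3 - <<'E'
from fit import *
where(); go(.0268+.004,-.0352-.004,.042,4)
E
```

```text
t 6.03 p [ 0.4192 -0.0296  0.2159] a 97.65 F [-0.6  0.5 -2.3] w 0.129 g 59.4 q [-0.07 -0.07 -0.28  1.37  0.    1.37]
target 0.4788679220253094 0.026022161415115673 0.042
[0.0118, 0.0167, 0.0435, -0.0002, -0.0, 0.0042]
[0.0119, 0.0166, 0.0435, -0.0002, -0.0, 0.0042]
[0.0119, 0.0166, 0.0435, -0.0002, -0.0, 0.0042]
[0.012, 0.0165, 0.0435, -0.0002, -0.0, 0.0042]
```

send_rows:
  commands:
    - [0.0158,0.0222,0.035,0,0,0.0042,0]
    - [0.0158,0.0222,0.035,0,0,0.0042,0]
    - [0.0158,0.0222,0.035,0,0,0.0042,0]
    - [0,0,0.048,0,0,0.0042,0]
    - [0,0,0.021,0,0,0,0]

```text
t: 6.65
tool_pos: [0.4774, 0.0265, 0.0392]
eef_rot: [-0.002, 0.664, 0.748, -0.002]
contact_force: [-0.1, -0.3, -0.9]
width: 0.121
grip_force: 59.2
```

send_rows:
  commands:
    - [0,0,0,0,0,0,0]
    - [0,0,0,0,0,0,0]

```text
t: 6.9
tool_pos: [0.4798, 0.0264, 0.0433]
eef_rot: [0.0, 0.664, 0.747, 0.0]
contact_force: [-0.0, -1.0, -1.9]
width: 0.127
grip_force: 59.2
```

```bash
cat >> fit.py <<'E'
def report():
    s=where(); p=np.array(s["tool_pos"])[None]; u,v=uv(p); print("TCP u,v,z mm",np.round([1e3*u[0],1e3*v[0],1e3*p[0,2]],1)); return s
E
python3 - <<'E'
from fit import *
report(); p=snap("wrist"); save(p,"w3.png",scale=1.4); w=cloud(p); W=w.reshape(-1,3); W=W[np.isfinite(W).all(1)]
u,v=uv(W);z=W[:,2]
m=(z>.030)&(z<.040)&(v<.005)&(v>-.08)&(u>.0)&(u<.13)
k=m&(u>.05)&(u<.1); print("plate z",np.median(z[k]))
for uu in (.06,.07,.08,.09): 
    k=m&(abs(u-uu)<.003); print(uu,np.round([v[k].min(),v[k].max()],4))
print("free u",np.round([u[m&(abs(v-x)<.003)].max() for x in(-.05,-.04,-.03,-.02,-.01)],4))
b=(z>.012)&(z<.019)&(v<.06)&(v>-.01)
for uu in np.arange(-.05,.18,.02):
    k=b&(abs(u-uu)<.003)
    if k.sum()>5: print("bed v",round(uu,2),round(v[k].min(),4))
E
```

```text
t 6.9 p [0.4798 0.0264 0.0433] a 96.73 F [-0.  -1.  -1.9] w 0.127 g 59.2 q [ 0.06  0.11 -0.48  0.98 -0.    1.51]
TCP u,v,z mm [ 31.1 -38.2  43.3]
plate z 0.03536579891696176
0.06 [-0.053  0.005]
0.07 [-0.0528  0.005 ]
0.08 [-0.053  0.005]
0.09 [-0.0528  0.005 ]
free u [0.1108 0.1108 0.1108 0.1108 0.1105]
bed v -0.01 0.0395
bed v 0.01 0.0011
bed v 0.03 0.001
bed v 0.05 0.0013
bed v 0.07 0.001
bed v 0.09 0.0011
bed v 0.11 0.0005
bed v 0.13 -0.0
bed v 0.15 -0.0001
```

View pics/w3.png

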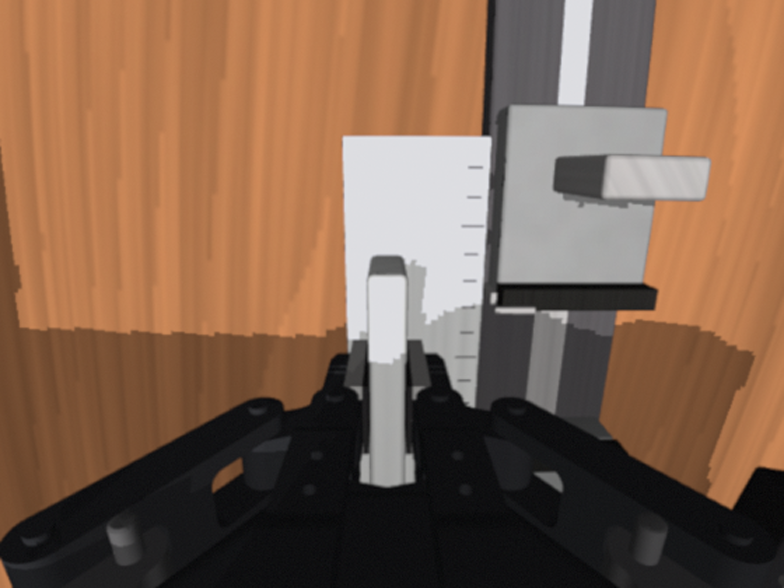

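The plate edge is about 3 mm from the face at (490,137)–(480,330), and the butt is about 4 mm short of the stop. I'll lower it to about 1.5 mm above the bench while keeping those gaps.

send_rows:
  commands:
    - [0,0,0.015,0,0,0,0]
    - [0,0,0.0135,0,0,0,0]
    - [0,0,0,0,0,0,0]
    - [0,0,0,0,0,0,0]

```text
t: 7.45
tool_pos: [0.4786, 0.0265, 0.0133]
eef_rot: [-0.0, 0.664, 0.748, -0.0]
contact_force: [0.5, 0.1, -2.1]
width: 0.124
grip_force: 60.2
```

```bash
python3 - <<'E'
from fit import *
report()
E
```

```text
t 7.45 p [0.4786 0.0265 0.0133] a 96.75 F [ 0.5  0.1 -2.1] w 0.124 g 60.2 q [ 0.06  0.14 -0.52  0.91  0.    1.51]
TCP u,v,z mm [ 31.3 -39.4  13.3]
```

send_rows:
  commands:
    - [-0.001,0.001,0,0,0,0,0]
    - [-0.001,0.001,0,0,0,0,0]
    - [-0.001,0.001,0,0,0,0,0]
    - [0,0,0,0,0,0,0]

```text
t: 7.95
tool_pos: [0.4825, 0.0239, 0.0138]
eef_rot: [0.0, 0.664, 0.747, 0.0]
contact_force: [0.1, -0.1, -2.9]
width: 0.125
grip_force: 60.2
```

send_rows:
  commands:
    - [-0.0007,0,0,0,0,0,0]
    - [-0.0007,0,0,0,0,0,0]
    - [0,0,0,0,0,0,0]

```text
t: 8.32
tool_pos: [0.4825, 0.0225, 0.0138]
eef_rot: [-0.0, 0.664, 0.748, 0.0]
contact_force: [-0.4, -0.4, -2.1]
width: 0.125
grip_force: 60.2
```

```bash
python3 - <<'E'
from fit import *
report()
E
```

```text
t 8.32 p [0.4825 0.0225 0.0138] a 96.75 F [-0.4 -0.4 -2.1] w 0.125 g 60.2 q [ 0.05  0.14 -0.51  0.92  0.    1.5 ]
TCP u,v,z mm [ 26.9 -36.   13.8]
```

send_rows:
  commands:
    - [-0.0006,0,0,0,0,0,0]
    - [-0.0004,0,0,0,0,0,0]
    - [0,0,0,0,0,0,0]

```text
t: 8.7
tool_pos: [0.4826, 0.0218, 0.0138]
eef_rot: [-0.0, 0.664, 0.748, 0.0]
contact_force: [0.3, 1.9, -1.6]
width: 0.129
grip_force: 60.3
```

send_rows:
  commands:
    - [0,0.0005,0,0,0,0,0]
    - [0,0.0003,0,0,0,0,0]
    - [0,0,0,0,0,0,0]

```text
t: 9.07
tool_pos: [0.4831, 0.0218, 0.0136]
eef_rot: [-0.0, 0.664, 0.748, -0.0]
contact_force: [-3.2, 2.3, -1.8]
width: 0.128
grip_force: 60.4
```

```bash
python3 - <<'E'
from fit import *
report()
E
```

```text
t 9.07 p [0.4831 0.0218 0.0136] a 96.76 F [-3.2  2.3 -1.8] w 0.128 g 60.4 q [ 0.04  0.15 -0.51  0.92  0.    1.5 ]
TCP u,v,z mm [ 26.1 -35.5  13.6]
```

Contact is felt on both the stop (+y 2.3 N) and the face (-x 3.2 N). Next I lower onto the bench and release.

send_rows:
  commands:
    - [0,0,0.0007,0,0,0,0]
    - [0,0,0.0006,0,0,0,0]
    - [0,0,0,0,0,0,0]

```text
t: 9.45
tool_pos: [0.4836, 0.0219, 0.0126]
eef_rot: [-0.0, 0.664, 0.748, 0.0]
contact_force: [-1.8, 4.6, 0.3]
width: 0.126
grip_force: 60.5
```

send_rows:
  commands:
    - [0,0,0,0,0,0,18]
    - [0,0,0,0,0,0,24]
    - [0,0,0,0,0,0,32]
    - [0,0,0,0,0,0,32]
    - [0,0,0,0,0,0,32]

```text
t: 10.07
tool_pos: [0.4835, 0.0216, 0.0125]
eef_rot: [0.0, 0.664, 0.748, -0.0]
contact_force: [-0.6, -1.4, -0.2]
width: 0.318
grip_force: 0.0
```

```bash
python3 - <<'E'
from fit import *
report()
E
```

```text
t 10.07 p [0.4835 0.0216 0.0125] a 96.75 F [-0.6 -1.4 -0.2] w 0.318 g 0.0 q [ 0.04  0.15 -0.51  0.91 -0.    1.5 ]
TCP u,v,z mm [ 25.9 -35.1  12.5]
```

send_rows:
  commands:
    - [0,0,-0.015,0,0,0,32]
    - [0,0,-0.03,0,0,0,32]
    - [0,0,-0.06,0,0,0,32]
    - [0,-0.03,-0.05,0,0,0,32]
    - [0,-0.03,0,0,0,0,32]

```text
t: 10.7
tool_pos: [0.4257, 0.0146, 0.1727]
eef_rot: [0.003, 0.664, 0.748, 0.003]
contact_force: [-0.3, -0.3, -0.2]
width: 0.319
grip_force: 0.0
```

send_rows:
  commands:
    - [0,0,0,0,0,0,32]
    - [0,0,0,0,0,0,32]

```text
t: 10.95
tool_pos: [0.4243, 0.0146, 0.168]
eef_rot: [0.0, 0.664, 0.748, 0.0]
contact_force: [-0.2, 0.2, 0.2]
width: 0.32
grip_force: 0.0
```

```bash
cat > chk.py <<'E'
from fit import *
import sys
report(); p=snap("wrist"); save(p,sys.argv[1],scale=1.4); w=cloud(p); W=w.reshape(-1,3); W=W[np.isfinite(W).all(1)]
u,v=uv(W);z=W[:,2]
rg=lambda a:np.round([a.min(),a.max()],4) if len(a) else None
m=(z>.0025)&(z<.008)&(v>-.08)&(v<.004)&(u>-.08)&(u<.15)
for uu in np.arange(-.05,.11,.02):
    k=m&(abs(u-uu)<.003); b=(z>.013)&(z<.019)&(v>-.01)&(v<.06)&(abs(u-uu)<.003)
    print("u",round(uu,2),"plate v",rg(v[k]),"z",np.round(np.median(z[k]),4) if k.any() else "","bed",rg(v[b]))
print("plate u",[rg(u[m&(abs(v-x)<.002)]) for x in(-.045,-.03,-.02,-.01,-.005)])
k=(z>.010)&(z<.018)&(v<-.006)&(v>-.05)&(u>-.1)&(u<-.02); print("stop",rg(u[k]))
k=(z>.066)&(z<.076)&(v>-.01)&(v<.07)&(u>.05)&(u<.2)
for zz in (.068,.071):
    kk=k&(abs(z-zz)<.0015); print("fin",kk.sum(),rg(u[kk]),rg(v[kk]))
k=(z>.040)&(z<.047)&(v>-.01)&(v<.07)&(u>.03)&(u<.2); print("lip",np.round(np.percentile(u[k],[0,2,50]),4) if k.any() else "")
E
python3 chk.py w4.png
```

```text
t 10.95 p [0.4243 0.0146 0.168 ] a 96.75 F [-0.2  0.2  0.2] w 0.32 g 0.0 q [ 0.03 -0.06 -0.37  1.26 -0.    1.49]
TCP u,v,z mm [ 25.8 -94.8 168. ]
u -0.05 plate v [-0.0327  0.0002] z 0.0046 bed [0.0001 0.0595]
u -0.03 plate v [-0.0497  0.0004] z 0.0046 bed [-0.      0.0027]
u -0.01 plate v [-0.0496  0.0002] z 0.0046 bed [0.   0.06]
u 0.01 plate v [-0.0494  0.0005] z 0.0048 bed [0.     0.0598]
u 0.03 plate v [-0.0498  0.0005] z 0.0048 bed [0.0001 0.0598]
u 0.05 plate v [-0.0497  0.0005] z 0.0048 bed [-0.0001  0.0585]
u 0.07 plate v [-0.0496  0.0007] z 0.0048 bed [0.0003 0.0041]
u 0.09 plate v [-0.0504  0.0011] z 0.0047 bed [0.0003 0.0031]
plate u [array([-0.0431,  0.1058]), array([-0.054 ,  0.1059]), array([-0.0547,  0.1051]), array([-0.0544,  0.1052]), array([-0.0544,  0.1053])]
stop [-0.0654 -0.0532]
fin 57 [0.0931 0.1046] [0.0187 0.0493]
fin 534 [0.093  0.1045] [0.0186 0.049 ]
lip [0.0515 0.0518 0.0562]
```

View pics/w4.png

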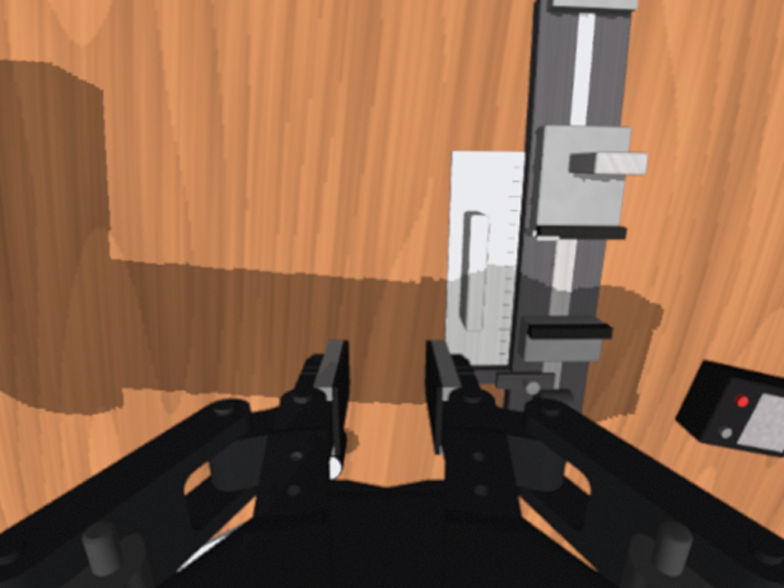

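The straightedge is seated: edge v≈0.0005 (about 520,150→510,365 in the view), butt on the stop, free end at u≈0.1055. The fin centre is at u=0.0988, so the needed travel is ≈53.7 mm. Next is turning to grip the fin along the bed.

```bash
python3 - <<'E'
from fit import *
w=np.load("top.npz")["w"].reshape(-1,3); u,v=uv(w)
m=(u>.15)&(u<.24)&(v>-.01)&(v<.07)&(w[:,2]>.008)
for a in np.arange(.15,.24,.01):
    k=m&(abs(u-a-.005)<.005); print(round(a,2),np.round(np.percentile(w[k,2],[50,95]),3) if k.any() else "")
go(.0988,.034,.13,10,186.69)
E
```

```text
0.15 [0.016 0.022]
0.16 [0.017 0.021]
0.17 [0.016 0.021]
0.18 [0.018 0.023]
0.19 [0.025 0.034]
0.2 [0.025 0.03 ]
0.21 [0.008 0.008]
0.22 [0.01 0.01]
0.23 [0.01  0.011]
target 0.5436451338572558 0.10208892700482079 0.13
[0.0073, 0.0129, 0.0038, 0.0, 0.0, -0.157]
[0.0052, 0.0139, 0.0038, 0.0, 0.0, -0.157]
[0.0029, 0.0145, 0.0038, 0.0, 0.0, -0.157]
[0.0006, 0.0148, 0.0038, 0.0, 0.0, -0.157]
[-0.0017, 0.0147, 0.0038, 0.0, 0.0, -0.157]
[-0.0039, 0.0143, 0.0038, 0.0, 0.0, -0.157]
[-0.0061, 0.0135, 0.0038, 0.0, 0.0, -0.157]
[-0.0082, 0.0123, 0.0038, 0.0, 0.0, -0.157]
[-0.01, 0.0109, 0.0038, 0.0, 0.0, -0.157]
[-0.0116, 0.0092, 0.0038, 0.0, 0.0, -0.157]
```

End plate is ≤34 mm high, so it is no obstacle.

send_rows:
  commands:
    - [0.0073,0.0129,0.0038,0,0,-0.157,32]
    - [0.0052,0.0139,0.0038,0,0,-0.157,32]
    - [0.0029,0.0145,0.0038,0,0,-0.157,32]
    - [0.0006,0.0148,0.0038,0,0,-0.157,32]
    - [-0.0017,0.0147,0.0038,0,0,-0.157,32]

```text
t: 11.62
tool_pos: [0.4845, 0.0587, 0.1476]
eef_rot: [-0.001, 0.325, 0.946, -0.0]
contact_force: [-0.1, 0.6, -0.4]
width: 0.322
grip_force: 0.0
```

send_rows:
  commands:
    - [-0.0039,0.0143,0.0038,0,0,-0.157,32]
    - [-0.0061,0.0135,0.0038,0,0,-0.157,32]
    - [-0.0082,0.0123,0.0038,0,0,-0.157,32]
    - [-0.01,0.0109,0.0038,0,0,-0.157,32]
    - [-0.0116,0.0092,0.0038,0,0,-0.157,32]

```text
t: 12.25
tool_pos: [0.5441, 0.1025, 0.1284]
eef_rot: [-0.001, -0.061, 0.998, -0.0]
contact_force: [0.9, -0.4, 0.2]
width: 0.319
grip_force: 0.0
```

send_rows:
  commands:
    - [0,0,0,0,0,0,32]
    - [0,0,0,0,0,0,32]

```text
t: 12.5
tool_pos: [0.5431, 0.1019, 0.129]
eef_rot: [-0.001, -0.057, 0.998, -0.0]
contact_force: [-0.1, -0.0, -0.3]
width: 0.316
grip_force: 0.0
```

```bash
python3 chk.py w5.png; python3 -c "
from fit import *
go(.0988,.034,.042,3,186.69)"
```

```text
t 12.5 p [0.5431 0.1019 0.129 ] a -173.43 F [-0.1 -0.  -0.3] w 0.316 g 0.0 q [ 0.19  0.2  -0.18  1.2  -0.    0.07]
TCP u,v,z mm [ 98.7  33.4 129. ]
u -0.05 plate v [-0.0497  0.0002] z 0.0048 bed [-0.0001  0.0598]
u -0.03 plate v [-0.0493  0.0003] z 0.0048 bed [0.0002 0.0025]
u -0.01 plate v [-0.0496  0.0005] z 0.0047 bed [0.0004 0.0592]
u 0.01 plate v [-0.0493  0.0006] z 0.0047 bed [0.0005 0.0588]
u 0.03 plate v [-0.0498  0.0007] z 0.0047 bed [0.0007 0.0589]
u 0.05 plate v [-0.0503  0.0008] z 0.0048 bed [0.0009 0.0034]
u 0.07 plate v [-0.0502  0.0009] z 0.0048 bed [0.0009 0.0027]
u 0.09 plate v [-0.0501  0.0008] z 0.0048 bed [0.0009 0.0028]
plate u [array([-0.0551,  0.1061]), array([-0.0553,  0.1062]), array([-0.0552,  0.1054]), array([-0.0549,  0.1054]), array([-0.0544,  0.1054])]
stop [-0.0665 -0.0529]
fin 75 [0.093  0.1049] [0.0195 0.049 ]
fin 641 [0.0931 0.1049] [0.0196 0.0488]
lip [0.0517 0.052  0.0561]
target 0.5436451338572558 0.10208892700482079 0.042
[-0.0002, 0.0001, 0.0291, -0.0001, -0.0003, -0.0006]
[-0.0002, 0.0001, 0.0291, -0.0001, -0.0003, -0.0006]
[-0.0002, 0.0001, 0.0291, -0.0001, -0.0003, -0.0006]
```

View pics/w5.png

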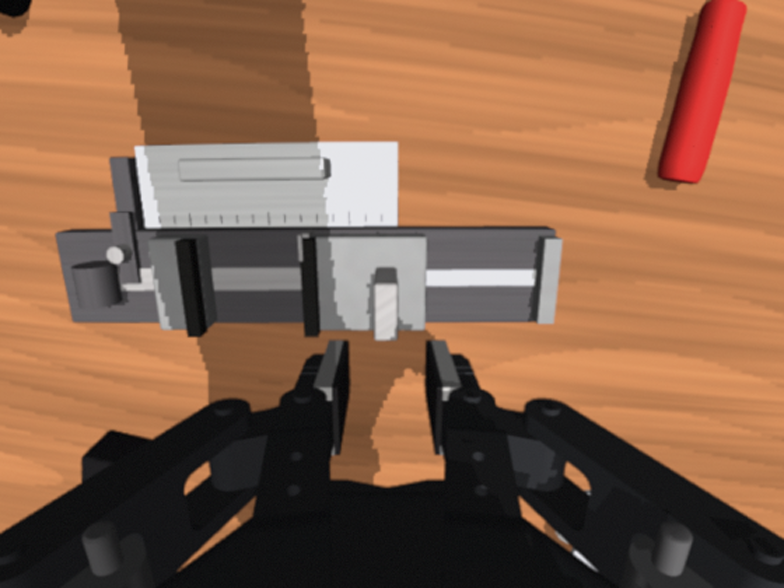

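The fin (386,305) is centred between the fingers, and the straightedge is flush and against the stop. Now I descend and grip.

send_rows:
  commands:
    - [-0.0006,0.0002,0.03,0,0,0,32]
    - [0,0,0.03,0,0,0,32]
    - [0,0,0.026,0,0,0,32]
    - [0,0,0,0,0,0,32]

```text
t: 13.05
tool_pos: [0.542, 0.1017, 0.0419]
eef_rot: [-0.002, -0.058, 0.998, -0.0]
contact_force: [0.5, 0.1, -0.0]
width: 0.323
grip_force: 0.0
```

send_rows:
  commands:
    - [0,0,0,0,0,0,10]
    - [0,0,0,0,0,0,0]
    - [0,0,0,0,0,0,0]
    - [0,0,0,0,0,0,0]

```text
t: 13.55
tool_pos: [0.5443, 0.1016, 0.0447]
eef_rot: [0.001, -0.058, 0.998, -0.001]
contact_force: [-1.4, -5.6, 2.8]
width: 0.125
grip_force: 60.0
```

```bash
python3 -c "
from fit import *
report()
go(.0988+.0537,.034,.0425,8,186.69)"
```

```text
t 13.55 p [0.5443 0.1016 0.0447] a -173.33 F [-1.4 -5.6  2.8] w 0.125 g 60.0 q [ 0.19  0.24 -0.31  1.01 -0.    0.07]
TCP u,v,z mm [98.2 34.6 44.7]
target 0.5373874383775737 0.15542307410856254 0.0425
[0.0001, 0.0068, 0.0003, -0.0002, 0.0002, -0.0]
[0.0001, 0.0068, 0.0003, -0.0002, 0.0002, -0.0]
[0.0001, 0.0068, 0.0003, -0.0002, 0.0002, -0.0]
[0.0001, 0.0068, 0.0003, -0.0002, 0.0002, -0.0]
[0.0001, 0.0068, 0.0003, -0.0002, 0.0002, -0.0]
[0.0001, 0.0068, 0.0003, -0.0002, 0.0002, -0.0]
[0.0001, 0.0068, 0.0003, -0.0002, 0.0002, -0.0]
[0.0001, 0.0068, 0.0003, -0.0002, 0.0002, -0.0]
```

send_rows:
  commands:
    - [0,0.005,0,0,0,0,0]
    - [0,0.007,0,0,0,0,0]
    - [0,0.008,0,0,0,0,0]
    - [0,0.008,0,0,0,0,0]
    - [0,0.008,0,0,0,0,0]

```text
t: 14.18
tool_pos: [0.5401, 0.1368, 0.0447]
eef_rot: [0.001, -0.058, 0.998, -0.002]
contact_force: [-0.7, -9.6, 2.9]
width: 0.125
grip_force: 60.1
```

send_rows:
  commands:
    - [0,0.007,0,0,0,0,0]
    - [0,0.006,0,0,0,0,0]
    - [0,0.004,0,0,0,0,0]
    - [0,0,0,0,0,0,0]
    - [0,0,0,0,0,0,0]

```text
t: 14.8
tool_pos: [0.5382, 0.1531, 0.0447]
eef_rot: [0.001, -0.058, 0.998, -0.002]
contact_force: [-0.6, -10.1, 3.3]
width: 0.13
grip_force: 60.1
```

```bash
python3 chk.py w6.png
```

```text
t 14.8 p [0.5382 0.1531 0.0447] a -173.37 F [ -0.6 -10.1   3.3] w 0.13 g 60.1 q [ 0.28  0.25 -0.3   1.02 -0.    0.16]
TCP u,v,z mm [150.1  34.5  44.7]
u -0.05 plate v None z  bed None
u -0.03 plate v None z  bed None
u -0.01 plate v [-0.0781  0.0009] z 0.0048 bed [0.0005 0.0599]
u 0.01 plate v [-0.0497  0.0005] z 0.0049 bed [0.0002 0.06  ]
u 0.03 plate v [-0.0495  0.0006] z 0.0048 bed [0.0002 0.06  ]
u 0.05 plate v [-0.0494  0.0006] z 0.0048 bed [0.     0.0599]
u 0.07 plate v [-0.05    0.0008] z 0.0048 bed [0.0005 0.06  ]
u 0.09 plate v [-0.0501  0.001 ] z 0.0048 bed [0.0003 0.0598]
plate u [array([-0.0168,  0.1064]), array([0.0519, 0.1061]), array([-0.0223,  0.1061]), array([-0.0252,  0.1062]), array([-0.0266,  0.1062])]
stop None
fin 336 [0.132  0.1701] [0.0184 0.0495]
fin 1788 [0.132  0.1701] [0.0188 0.0495]
lip [0.1034 0.1037 0.1082]
```

View pics/w6.png

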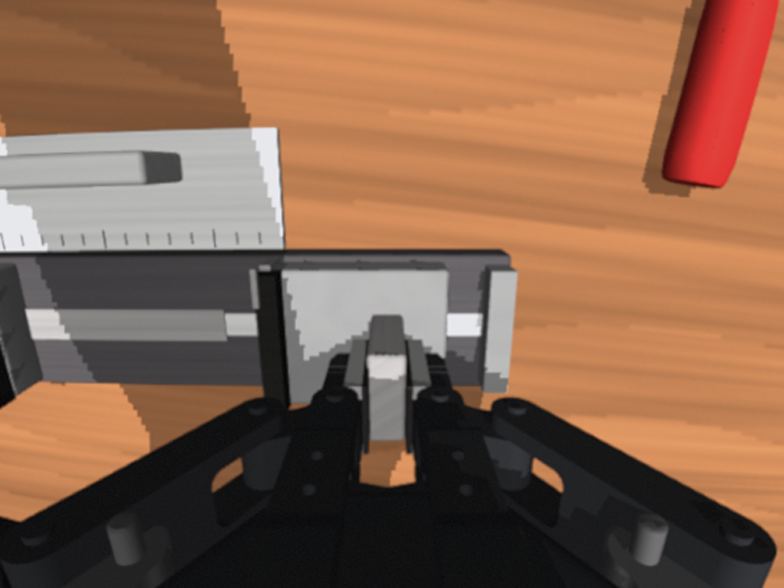

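The jaw is held at (386,360). The clamping face is at u≈0.1036 and the free end at ≈0.1060 (px 282,245), so the pull is about 2.3 mm short.

send_rows:
  commands:
    - [0,0.0012,0,0,0,0,0]
    - [0,0.0011,0,0,0,0,0]
    - [0,0,0,0,0,0,0]
    - [0,0,0,0,0,0,0]
    - [0,0,0,0,0,0,0]

```text
t: 15.48
tool_pos: [0.5379, 0.1552, 0.0446]
eef_rot: [0.001, -0.058, 0.998, -0.002]
contact_force: [-0.6, -10.5, 3.5]
width: 0.129
grip_force: 60.1
```

```bash
python3 chk.py w7.png | egrep -v "stop|fin"
```

```text
t 15.47 p [0.5379 0.1552 0.0446] a -173.38 F [ -0.6 -10.5   3.5] w 0.129 g 60.1 q [ 0.28  0.25 -0.3   1.02 -0.    0.17]
TCP u,v,z mm [152.2  34.5  44.6]
u -0.05 plate v None z  bed None
u -0.03 plate v None z  bed None
u -0.01 plate v [-0.0495  0.0009] z 0.0047 bed [0.0004 0.06  ]
u 0.01 plate v [-0.0497  0.0009] z 0.0048 bed [0.0001 0.0596]
u 0.03 plate v [-0.0496  0.0006] z 0.0048 bed [-0.      0.0599]
u 0.05 plate v [-0.0495  0.0006] z 0.0048 bed [0.0002 0.06  ]
u 0.07 plate v [-0.0501  0.0008] z 0.0048 bed [0.0004 0.0599]
u 0.09 plate v [-0.0502  0.0009] z 0.0048 bed [0.0005 0.06  ]
plate u [array([-0.0153,  0.1063]), array([0.0513, 0.1059]), array([-0.02  ,  0.1061]), array([-0.0227,  0.1061]), array([-0.0237,  0.1062])]
lip [0.1054 0.1059 0.1104]
```

Clamping face u≈0.1057 against free end ≈0.1060, with the jaw held at 60 N and still. Handing in.

```bash
python3 -c "
from cell import job_done
print(job_done())"
```

```text
the job is handed in; nothing more can be done
None
```

I handed the job in: the straightedge lies flush on the bed face and butted on the stop, and the gripper holds the jaw still with its clamping face about 0.3 mm (measured) from the free end. The hand-in returned no verdict.

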